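Rock a battery block into its charging dock

TASK

Put the black battery block on charge in the grey dock: slip its copper-contact end under the dock's hood with the block tilted, then rock the other end down until the block lies flat and fully home on the pocket floor, right side up, and let go of it. Leave the flux jar, the wooden brass brush and the white remote where they are.

Things in the scene. Friction and masses are not known exactly. Their poses are not given: they have to be found in the camera images.
- battery_center (a point): Centre (half-way up) of the loose battery block, a black box 84 x 44 x 28 mm (x, y, z), about 0.2 kg, lying flat on the bench. x points along its length to the contact end (two copper contacts on the end face and on the top edge), away from the end with four orange ribs on top; z is up out of its top. Grip it across its 44 mm width (y).
- battery_nose (a point): Middle of the contact end face of the battery block: 42 mm along x from its centre.
- dock_seat (a point): Where the battery block's centre lies when fully home in the pocket of the grey charging dock (118 x 68 mm, fixed to the bench); 20 mm above the bench. x points to the hooded end, z up. The flat pocket floor is 14 mm below this point, 89 mm long (x -44.5 to 44.5) and 48 mm wide: the block has 2.5 mm of play at each end and 2 mm at each side.
- dock_lip (a point): Middle of the lower edge of the hood's lip, 35.5 mm along x from dock_seat and 32 mm above the pocket floor. The lip overhangs the pocket's last 9 mm, up to a solid end wall, and is 7 mm thick; the hood's sides are closed. The block (28 mm high) cannot be lowered in flat: its contact end goes in low under the lip, tilted about 15 degrees.
- dock_tail (a point): Middle of the inner top edge of the low wall at the pocket's other end, 44.5 mm behind dock_seat: 8 mm above the pocket floor, 6 mm thick.
- dock_side (a point): Middle of the pocket's left (+y) side, on the floor, 24 mm from the centre line. Side walls, 6 mm thick and 14 mm high above the floor, stand only near the two ends (over 24 mm from the middle), on both sides alike; the 48 mm between is open for the fingers, down to the base plate level with the pocket floor.
- flux_jar: Bystander: jar with a green cap, 50 mm across, 57 mm high, standing; origin at the centre of its underside.
- brass_brush: Bystander: wooden-handled brass brush, 26 x 198 x 22 mm, lying; origin at the centre of its underside, y along its length.
- remote: Bystander: flat white remote with a black key field, 51 x 97 x 12 mm, lying; origin at the centre of its underside, y along its length.
- gantry_post (a point): Foot of the upright post of the fixed light gantry, a white bar 20 mm square and 0.7 m tall between the round pan and the work, its long foot (20 mm high, 0.3 m) along the bench; a second such post stands far to the right. The arm starts on the pan's side: draw the hand back towards the robot before swinging left past this post.

How it is judged (in metres and radians):
At the end, for the whole second after the job is handed in: The battery block lies in the dock's pocket with its contact end under the hood, right side up and flat within 0.05 rad, its centre within 4.5 mm along, 3.5 mm across and 2.5 mm in height of the home point, released and at rest (x of battery_center in the frame of dock_seat between -0.0045 and 0.0045 m and y of battery_center in the frame of dock_seat between -0.0035 and 0.0035 m and z of battery_center in the frame of dock_seat between -0.0025 and 0.0025 m and x of battery_nose in the frame of dock_seat above 0.03 m and angle between battery_center's own z axis and vertical below 0.05 rad and linear speed of battery below 0.02 m/s); the robot touches nothing.
It fails at once if the flux jar is pushed more than 30 mm (distance of flux_jar from where it was at the start of the episode above 0.03 m).
It fails at once if the brass brush is pushed more than 30 mm (distance of brass_brush from where it was at the start of the episode above 0.03 m).
It fails at once if the remote is pushed more than 30 mm (distance of remote from where it was at the start of the episode above 0.03 m).
It also fails if it takes over 43 s, if anything falls off the work surface, if the arm or the gripper's body presses on something with over 40 N, if the wrist force passes 120 N, or if a joint passes its speed limit or range.

ROBOT

A 6-joint arm with a two-finger parallel gripper is mounted at the origin on a cart in front of the work surface, level with it; the furniture and walls round the work are solid. World frame = base frame: x ahead of the robot, y to its left, z up, the work surface at z = 0. Lengths are in m, angles in degrees, forces in N, time in s.
With the tool pointing down it reaches from about 0.4 to 0.825 m from the base axis. Payload 7 kg.
Tool frame: the origin (TCP) lies between the finger pads; the fingertips stand 22 mm ahead of it and the grasp point (between the pads) lies 3 mm ahead of it; z points along the fingers, y is the direction in which the jaws open and shut (so a half turn about z gives the same grasp; the last joint's range is limited). The gripper opens to 88 mm and grips with 3 to 60 N. Pads are 19 mm wide; open, the fingers measure 130 mm over their backs; the gripper's body (78 mm by 193 mm) begins 47 mm behind the grasp point.
Start: joints at [-49.269, 20.546, 0.682, 0, -70.136, -16.507], TCP at [0.277, -0.616, 0.249] pointing down, gripper open.
Joint ranges: [-176.03, 176.03], [-82.01, 121.73], [-58.28, 71.71], [-173.87, 95.51], [-174.79, -0.11], [-173.66, 173.66]. Speed limits (degrees/s): [136.94, 136.94, 172.46, 180, 180, 180].

INTERFACE

Orientations are given as [roll, pitch, yaw] about the fixed x, y, z axes, in that order (R = Rz(yaw) Ry(pitch) Rx(roll)).
In Python, from plant import telemetry, cams, r gives the robot as it stands.
- The arm moves only by the tool carry_out, never from a script. Its argument "commands" is one flat list of numbers, 5 for each row, row after row: the shift along the world's x, y, z as a fraction of full scale, then the turn about the world's z as a fraction of full scale, then the gripper's target within -1 to 1 (shut at 1, half-way at 0, fully open at -1). In form: [x, y, z, turn, claw, x, y, z, turn, claw, ...]. A call has 1 to 8 rows; each row shifts and turns the commanded pose from where the row before left it; what a row does not reach is not made up. Full scale, the value 1, is 0.04 m for a shift and 4 degrees for a turn. A row lasts 1/10 s, in which the tool goes at most 50 mm and 8.59 degrees, less where a joint would pass 70% of its speed; a pose out of reach is approached as far as the arm can. A call with a number of a shift or a turn outside -1 to 1 is refused whole. A call with a gripper value outside its range is refused whole. The fingers move at their own pace and stop on an object; "grip_force" is the grip in N (left out, the last holds). Time passes only in rows, so rows that do not move let the fingers close. It gives the time, the measured TCP pose, the force and the opening at its end, in the units of the state.
- telemetry.get_state(): the state, without advancing time (a new reading comes with each control period).
- cams.capture(name): name is "scene" or "top" or "wrist"; returns a dict with "frame" (420x560x3 uint8, red, green, blue), "camera_matrix" (3x3 intrinsics, pixels), "k1" (the pictures are not rectified: a ray, as slopes to the right and down, at radius r is drawn at 1 + k1 r^2 times it, then the intrinsics apply), "camera_from_world" (4x4, takes a point from world to camera coordinates); the wrist camera has in their place "mount" (4x4, takes a point from camera to tool coordinates, whose origin is the TCP and whose axes are the flange's). Camera axes: x right, y down, z forward; pixel columns grow to the right and rows downward; lengths in m; the calibration is good to about 2 mm. A picture is of the moment at which its call begins: read the wrist's pose just before it. There is no depth.
- r.close_job(): hands the job in, once; it reports no verdict.
The state is a dict: "time_s": time; "joints": joint angles; "qd": joint speeds; "joint_torque": joint torques, N m; "tcp_pos": TCP position; "eef_rot": TCP orientation; "contact_force": force on the tool from outside, world axes, zero at the start; "moment": the same for the moment, N m; "gripper_width": finger opening in m.
Only numpy, scipy, OpenCV 4.12 (cv2) and the standard library are available. Lean on these libraries where they do the work, as an engineer would, in place of code of your own. Each camera call takes 0.05 s, during which the arm holds its last target. There are 200 camera calls.

## Working session

There is one attempt and no reset: what is moved stays moved. The work goes in short steps, Python scripts to look and compute and a tool call to move; the robot and the scene stay as the last step left them, time stands still between calls to the robot, and variables do not carry over. Pictures are saved under pics/ and viewed, about 8 in all and at most 12, crops included, and the job is handed in when it is done.

Besides the shell and the picture viewer there is one more tool, called after "Request:" by a JSON object that holds its "op" and its "data". carry_out: Moves the arm, as the interface text tells. Shift numbers are shares of 0.04 m and turn numbers shares of 4 degrees, none past 1 either way. Its arguments: {"type":"object","properties":{"commands":{"type":"array"},"grip_force":{"type":"number"}},"required":["commands"]}

```bash
ls; mkdir -p pics; cat > h.py <<'E'
import numpy as np,cv2
from scipy.spatial.transform import Rotation as R
from plant import telemetry,cams,r
def snap(n,f):
    s=telemetry.get_state(); c=cams.capture(n); cv2.imwrite(f'pics/{f}.png',c['frame'][:,:,::-1])
    if 'mount' in c:
        T=np.eye(4);T[:3,:3]=R.from_euler('xyz',s['eef_rot'],degrees=True).as_matrix();T[:3,3]=s['tcp_pos']
        M=np.linalg.inv(T@np.array(c['mount']))
    else: M=np.array(c['camera_from_world'])
    np.savez(f'pics/{f}.npz',K=c['camera_matrix'],k1=c['k1'],M=M); return c['frame']
def px2w(f,pts,z):
    d=np.load(f'pics/{f}.npz');K=d['K'];M=np.linalg.inv(d['M']);o=[]
    for u,v in pts:
        q=np.array([(u-K[0,2])/K[0,0],(v-K[1,2])/K[1,1]]);p=q.copy()
        for _ in range(20): p=q/(1+d['k1']*(p@p))
        w=M[:3,:3]@np.r_[p,1];t=(z-M[2,3])/w[2];o.append(M[:3,3]+t*w)
    return np.round(o,4)
def w2px(f,P):
    d=np.load(f'pics/{f}.npz');K=d['K'];M=d['M'];P=np.atleast_2d(P)
    c=P@M[:3,:3].T+M[:3,3];p=c[:,:2]/c[:,2:];p=p*(1+d['k1']*(p**2).sum(1))[:,None]
    return np.round(p*[K[0,0],K[1,1]]+[K[0,2],K[1,2]],1)
E
python3 - <<'E'
from h import *
s=telemetry.get_state();print(s)
a=snap('top','t0');b=snap('scene','s0')
for f in('t0','s0'):
    d=np.load(f'pics/{f}.npz');print(np.linalg.inv(d['M'])[:3].round(3),d['K'],d['k1'])
cv2.imwrite('pics/both.png',cv2.resize(np.vstack([a,b])[:,:,::-1],None,fx=.7,fy=.7))
E
```

```text
pics
{'time_s': 0.0, 'joints': array([-4.92673884e+01,  2.05899478e+01,  6.29558682e-01, -1.94579751e-02,
       -7.01348549e+01, -1.65065386e+01]), 'qd': array([-0.0034085 , -0.02571242,  0.02138091, -0.05422624,  0.02674406,
        0.02583801]), 'joint_torque': array([-7.67969177e-04, -5.82716739e+01,  2.93037021e+01,  6.99683726e+00,
        6.79407429e-03, -1.33301578e-04]), 'tcp_pos': array([ 0.27674221, -0.61513097,  0.24760951]), 'eef_rot': array([ 1.79903484e+02, -9.52610624e-03, -1.55780546e+02]), 'contact_force': array([0.24712066, 0.18902296, 0.31519298]), 'moment': array([-0.02971646,  0.02920631,  0.01701448]), 'gripper_width': 0.08777286037934622}
[[-1.000e-03 -9.890e-01  1.450e-01  4.830e-01]
 [-9.970e-01 -1.100e-02 -7.800e-02  2.310e-01]
 [ 7.900e-02 -1.440e-01 -9.860e-01  1.101e+00]] [[522.86948705   0.         279.97373413]
 [  0.         522.86948705 212.78190595]
 [  0.           0.           1.        ]] -0.2066836092359937
[[ 0.526 -0.452  0.72   0.021]
 [-0.85  -0.261  0.458 -0.235]
 [-0.019 -0.853 -0.522  0.501]] [[457.56636893   0.         274.69541851]
 [  0.         457.56636893 209.07772909]
 [  0.           0.           1.        ]] -0.05030268148638504
```

View pics/t0.png

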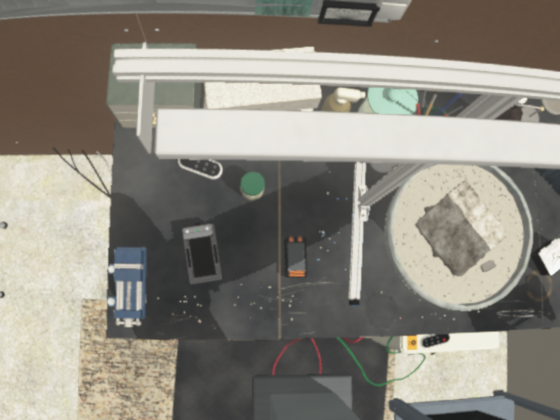

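View pics/s0.png

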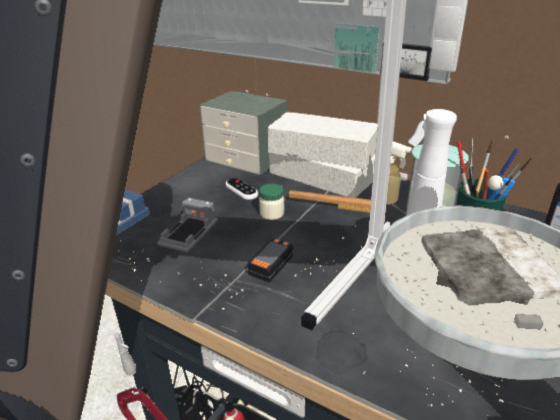

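```bash
python3 - <<'E'
from h import *
a=cv2.imread('pics/t0.png')
c=cv2.resize(a[215:295,170:320],None,fx=5.3,fy=5.3,interpolation=cv2.INTER_CUBIC);cv2.imwrite('pics/c1.png',c);print(c.shape)
print('post',px2w('t0',[(363,215),(354,302),(360,165)],0.0))
print('jar,remote,brush?',px2w('t0',[(252,186),(200,165)],0.03))
print('batt',px2w('t0',[(296,257)],.028),'dock',px2w('t0',[(202,255)],.02))
print('beam bottom',px2w('t0',[(362,157),(163,155)],.7))
E
```

```text
(424, 795, 3)
post [[ 0.6412 -0.037   0.    ]
 [ 0.454  -0.0139  0.    ]
 [ 0.7525 -0.0332  0.    ]]
jar,remote,brush? [[0.6955 0.2048 0.03  ]
 [0.7389 0.3141 0.03  ]]
batt [[0.5482 0.1131 0.028 ]] dock [[0.5516 0.3066 0.02  ]]
beam bottom [[0.5875 0.1332 0.7   ]
 [0.5863 0.2917 0.7   ]]
```

View pics/c1.png

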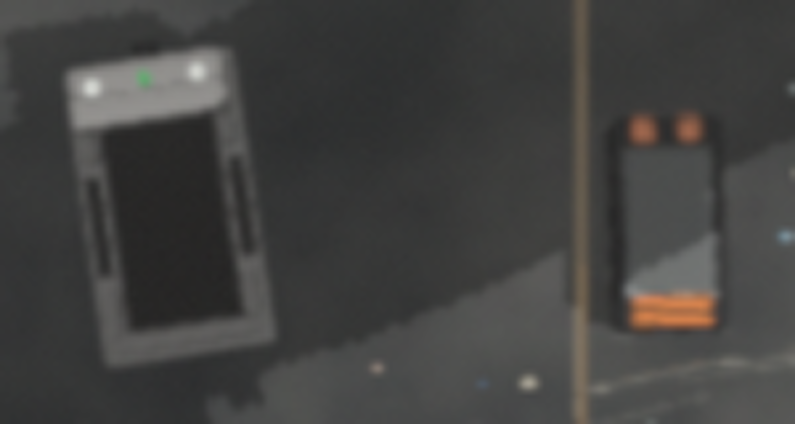

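```bash
python3 - <<'E'
from h import *
f=lambda l:[(x/5.3+170,y/5.3+215) for x,y in l]
b=px2w('t0',f([(620,120),(718,120),(716,326),(628,326)]),.028);print(b,b.mean(0)); v=(b[0]+b[1]-b[2]-b[3]);print(np.degrees(np.arctan2(v[1],v[0])),np.linalg.norm(v)/2)
d=px2w('t0',f([(128,330),(243,315)]),.006);print(d)
d=px2w('t0',f([(108,365),(275,340)]),.014);print(d);v=d[0]-d[1];print(np.degrees(np.arctan2(v[1],v[0]))-90)
E
```

```text
[[0.5882 0.1316 0.028 ]
 [0.5884 0.0931 0.028 ]
 [0.508  0.0944 0.028 ]
 [0.508  0.1287 0.028 ]] [0.54815 0.11195 0.028  ]
0.570798346305556 0.08030398495716141
[[0.506  0.3232 0.006 ]
 [0.5123 0.2782 0.006 ]]
[[0.4922 0.3302 0.014 ]
 [0.5024 0.2653 0.014 ]]
8.931820891351748
```

Request:
{"op": "carry_out", "data": {"commands": [-0.1,1,0,-0.8,-1,-0.1,1,0,-0.8,-1,-0.1,1,0,-0.8,-1,-0.1,1,0,-0.8,-1,-0.1,1,0,-0.8,-1,-0.1,1,0,-0.8,-1,0.3,1,0,-0.8,-1,0.5,1,0,-0.4,-1]}}

```text
time_s: 0.9
tcp_pos: [0.2839, -0.2941, 0.2486]
eef_rot: [180.0, 0.0, -180.0]
contact_force: [1.2, 0.2, 0.1]
gripper_width: 0.0881
```

Request:
{"op": "carry_out", "data": {"commands": [0.6,0.9,0,0,-1,0.6,0.9,0,0,-1,0.6,0.9,0,0,-1,0.6,0.9,0,0,-1,0.5,0.9,0,0,-1,0.4,0.95,0,0,-1,0.2,1,0,0,-1,0.1,1,0,0,-1]}}

```text
time_s: 1.7
tcp_pos: [0.4291, 0.0042, 0.2483]
eef_rot: [-180.0, -0.0, -179.8]
contact_force: [1.0, 0.7, 0.0]
gripper_width: 0.0876
```

Request:
{"op": "carry_out", "data": {"commands": [0,1,0,0,-1,0,0.95,-0.3,0,-1,0.3,0.75,-0.3,0,-1,0,0,0,0,-1,0,0,0,0,-1]}}

```text
time_s: 2.2
tcp_pos: [0.4406, 0.1108, 0.2239]
eef_rot: [-179.9, -0.1, -179.7]
contact_force: [-0.7, -0.6, 0.3]
gripper_width: 0.0879
```

```bash
python3 - <<'E'
from h import *
print(telemetry.get_state()['tcp_pos'])
a=snap('wrist','w1');print(px2w('w1',[(0,0),(560,0),(560,420),(0,420),(280,210)],.028))
print(w2px('w1',[[.548,.112,.028],[.55,.305,.006]]))
E
```

```text
[0.44056194 0.11082191 0.22389203]
[[ 0.2545 -0.1561  0.028 ]
 [ 0.2519  0.3715  0.028 ]
 [ 0.7508  0.4918  0.028 ]
 [ 0.7571 -0.2725  0.028 ]
 [ 0.4579  0.1092  0.028 ]]
[[282.1 288.3]
 [443.7 281. ]]
```

View pics/w1.png

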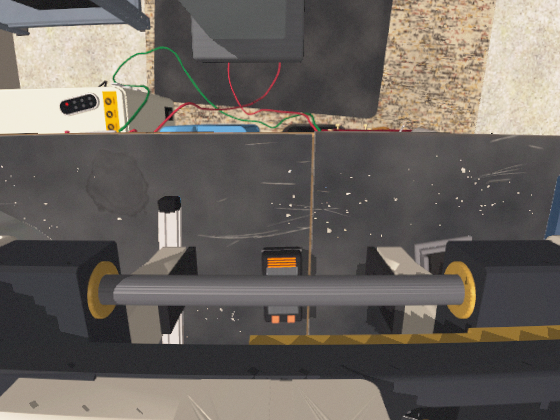

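```bash
python3 - <<'E'
from h import *
a=cv2.imread('pics/w1.png');cv2.imwrite('pics/c2.png',cv2.resize(a[235:335,235:335],None,fx=6,fy=6,interpolation=cv2.INTER_CUBIC))
E
```

```text
(no output)
```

View pics/c2.png

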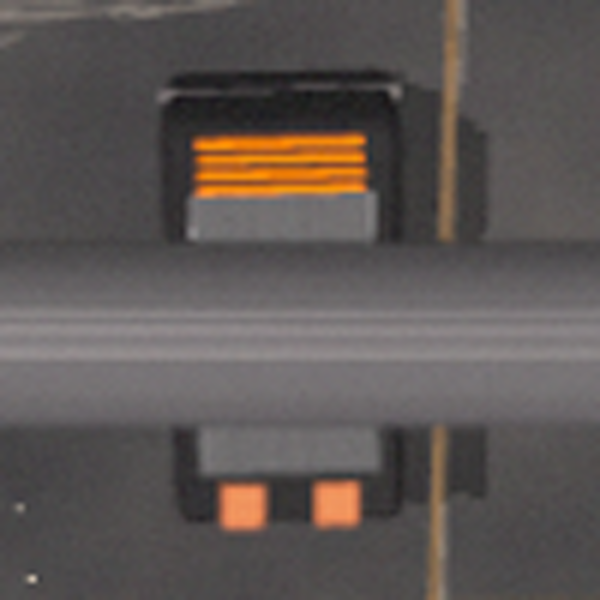

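```bash
python3 - <<'E'
from h import *
b=px2w('w1',[(235+x/6,235+y/6) for x,y in [(162,95),(402,92),(400,522),(182,520)]],.028);print(b,b.mean(0)); v=(b[2]+b[3]-b[1]-b[0]);print(np.degrees(np.arctan2(v[1],v[0])),np.linalg.norm(v)/2)
E
```

```text
[[0.5034 0.0901 0.028 ]
 [0.5026 0.1331 0.028 ]
 [0.5909 0.1348 0.028 ]
 [0.5908 0.093  0.028 ]] [0.546925 0.11275  0.028   ]
1.4997176540557775 0.08788010298127784
```

Request:
{"op": "carry_out", "data": {"commands": [0.8,0.03,-0.8,0.38,-1,0.8,0,-0.8,0,-1,0.65,0,-0.8,0,-1,0,0,-0.8,0,-1,0,0,-0.8,0,-1,0,0,-0.6,0,-1,0,0,-0.3,0,-1,0,0,0,0,-1], "grip_force": 3}}

```text
time_s: 3.05
tcp_pos: [0.5302, 0.1105, 0.0276]
eef_rot: [-179.9, -0.1, -178.3]
contact_force: [-0.1, 0.1, 1.1]
gripper_width: 0.0876
```

Request:
{"op": "carry_out", "data": {"commands": [0,0,0,0,1,0,0,0,0,1,0,0,0,0,1,0,0,0,0,1,0,0,0,0,1,0,0,0,0,1,0,0,0,0,1,0,0,0,0,1]}}

```text
time_s: 3.85
tcp_pos: [0.531, 0.1118, 0.0288]
eef_rot: [180.0, 0.0, -178.2]
contact_force: [-1.7, 0.4, 3.8]
gripper_width: 0.0438
```

Request:
{"op": "carry_out", "data": {"commands": [0,0,0.08,0,1,0,0,0.08,0,1,0,0,0.08,0,1,0,0,0.08,0,1,0,0,0.08,0,1,0,0,0,0,1,0,0,0,0,1]}}

```text
time_s: 4.55
tcp_pos: [0.5309, 0.1117, 0.0447]
eef_rot: [180.0, 0.0, -178.3]
contact_force: [-1.8, 0.2, -0.6]
gripper_width: 0.0439
```

```bash
python3 - <<'E'
from h import *
print(telemetry.get_state()['contact_force'],telemetry.get_state()['moment'])
w=snap('wrist','w2');s=snap('scene','s2')
m=np.hstack([cv2.resize(s[205:305,220:340],None,fx=4,fy=4),cv2.resize(w[230:330,240:320],None,fx=4,fy=4)])
cv2.imwrite('pics/c3.png',m[:,:,::-1])
E
```

```text
[-1.78324318  0.24104196 -0.64460566] [0.172765   0.34295091 0.01069008]
```

View pics/c3.png

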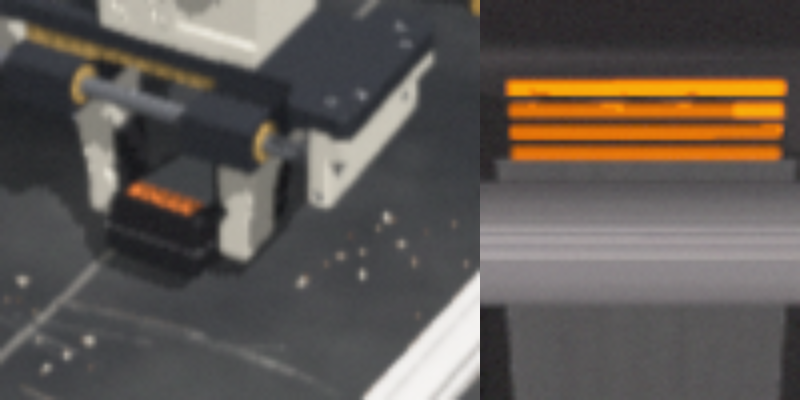

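```bash
python3 - <<'E'
from h import *
P=px2w('w1',[(235+x/6,235+y/6) for x,y in [(193,143),(366,143),(195,193),(366,193)]],.028);print(P)
g0=np.array([.531,.1118,.0258]);g=np.array([.5309,.1117,.0417])
obs=np.array([(240+(x-480)/4,230+y/4) for x,y in [(507,88),(785,88),(513,153),(780,153)]]);print(obs)
for t in (0,5,10,15,20):
    Q=(P-g0)@R.from_euler('y',t,degrees=True).as_matrix().T+g
    print(t,w2px('w2',Q).tolist())
E
```

```text
[[0.5126 0.0956 0.028 ]
 [0.5124 0.1268 0.028 ]
 [0.5225 0.0959 0.028 ]
 [0.5223 0.127  0.028 ]]
[[246.75 252.  ]
 [316.25 252.  ]
 [248.25 268.25]
 [315.   268.25]]
0 [[246.3, 243.0], [317.0, 244.7], [246.9, 263.7], [316.1, 265.3]]
5 [[245.9, 244.9], [317.3, 246.5], [246.8, 264.9], [316.2, 266.5]]
10 [[245.5, 247.0], [317.7, 248.7], [246.6, 266.1], [316.3, 267.7]]
15 [[245.2, 249.5], [318.0, 251.2], [246.4, 267.5], [316.5, 269.1]]
20 [[244.8, 252.2], [318.2, 254.0], [246.3, 269.0], [316.6, 270.6]]
```

Request:
{"op": "carry_out", "data": {"commands": [0,0,0,0,1,0,0,0,0,1,0,0,0,0,1,0,0,0.3,0,1,0,0,0.7,0,1,0,0,0.9,0,1,0,0,0.9,0,1,0,0,0.9,0,1], "grip_force": 40}}

```text
time_s: 5.45
tcp_pos: [0.5306, 0.1114, 0.1947]
eef_rot: [180.0, 0.0, -178.3]
contact_force: [1.1, -0.0, -3.2]
gripper_width: 0.0439
```

Request:
{"op": "carry_out", "data": {"commands": [0.3,0.7,0.1,0.3,1,0.3,0.7,0.1,0.3,1,0.3,0.7,0,0.3,1,0.3,0.7,0,0.3,1,0.3,0.7,0,0.3,1,0.3,0.7,0,0.3,1,0.2,0.6,0,0,1,0,0,0,0,1]}}

```text
time_s: 6.25
tcp_pos: [0.6115, 0.3062, 0.2002]
eef_rot: [-180.0, 0.0, -171.0]
contact_force: [-0.8, -0.1, -3.2]
gripper_width: 0.0438
```

```bash
python3 - <<'E'
from h import *
s=telemetry.get_state();print(s['tcp_pos'],s['eef_rot'],s['gripper_width'],s['contact_force'])
w=snap('wrist','w3')
cv2.imwrite('pics/c4.png',cv2.resize(w[30:350,130:430],None,fx=1.85,fy=1.85,interpolation=cv2.INTER_CUBIC)[:,:,::-1])
E
```

```text
[0.61149269 0.30621865 0.20023756] [-1.79999160e+02  8.85395573e-04 -1.70958251e+02] 0.04378066712459187 [-0.75986856 -0.13956827 -3.19813399]
```

View pics/c4.png

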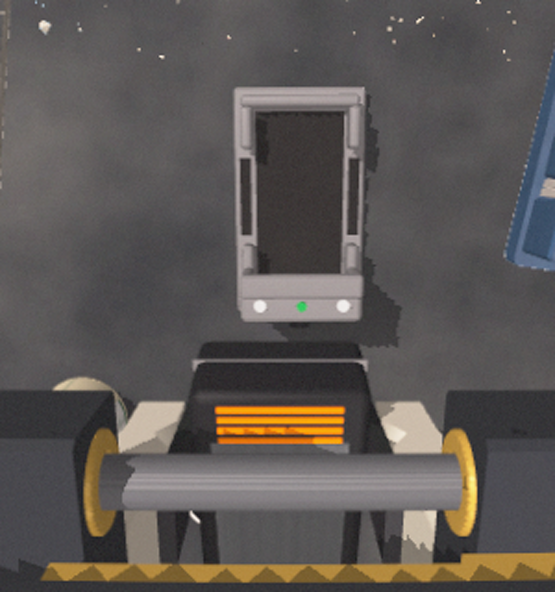

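```bash
python3 - <<'E'
from h import *
w=cv2.imread('pics/w3.png')
cv2.imwrite('pics/c5.png',cv2.resize(w[70:240,240:350],None,fx=3.5*1.0,fy=3.5,interpolation=cv2.INTER_CUBIC))
E
```

```text
(no output)
```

View pics/c5.png

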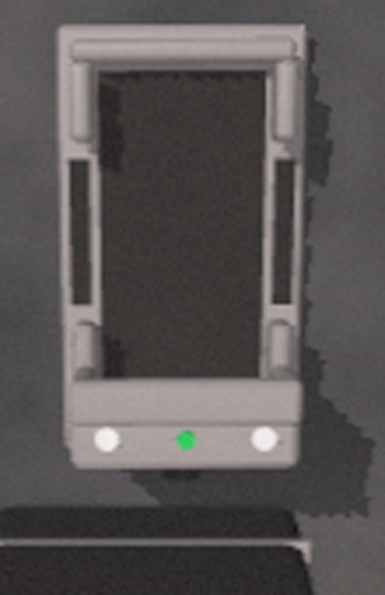

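```bash
python3 - <<'E'
from h import *
f=lambda l,z:px2w('w3',[(240+x/3.5,70+y/3.5) for x,y in l],z)
a=f([(99,71),(269,71)],.006);b=f([(58,27),(303,27)],.004);s=f([(70,160),(90,303),(273,160),(293,303)],.006);l=f([(73,379),(300,379)],.045)
for n,p in zip('floortail base slot lip'.split(),(a,b,s,l)):print(n,p,p.mean(0))
v=l.mean(0)-a.mean(0);print('axis yaw',np.degrees(np.arctan2(v[1],v[0])),np.linalg.norm(v[:2]))
v=a[1]-a[0];print('yaw',np.degrees(np.arctan2(-v[0],v[1])));v=b[1]-b[0];print('yaw',np.degrees(np.arctan2(-v[0],v[1])))
v=l[1]-l[0];print('yaw',np.degrees(np.arctan2(-v[0],v[1])))
for yaw in (9,):
    u=np.array([np.cos(np.radians(yaw)),np.sin(np.radians(yaw))])
    print('seat',a.mean(0)[:2]+.0445*u,s.mean(0)[:2],l.mean(0)[:2]-.0355*u)
# block ribs/tail check in hand: tail edge in tool frame
t=f([(0,543),(300,541)],.2);print(t)
E
```

```text
floortail [[0.5145 0.2781 0.006 ]
 [0.5072 0.3235 0.006 ]] [0.51085 0.3008  0.006  ]
base [[0.5048 0.2653 0.004 ]
 [0.4943 0.3307 0.004 ]] [0.49955 0.298   0.004  ]
slot [[0.5389 0.2736 0.006 ]
 [0.5767 0.2848 0.006 ]
 [0.53   0.3288 0.006 ]
 [0.5676 0.3416 0.006 ]] [0.5533 0.3072 0.006 ]
lip [[0.5923 0.2846 0.045 ]
 [0.5832 0.3415 0.045 ]] [0.58775 0.31305 0.045  ]
axis yaw 9.0510431951043 0.0778695864892064
yaw 9.134570161922905
yaw 9.121025994532
yaw 9.086349593423362
seat [0.55480213 0.30776133] [0.5533 0.3072] [0.55268706 0.30749658]
[[0.5873 0.284  0.2   ]
 [0.5812 0.3206 0.2   ]]
```

Request:
{"op": "carry_out", "data": {"commands": [-0.73,-0.03,0,0.02,1,-0.73,-0.03,0,0,1,-0.73,-0.02,-0.4,0,1,0,0,-0.8,0,1,0,0,-0.8,0,1,0,0,-0.8,0,1,0,0,-0.5,0,1,0,0,0,0,1]}}

```text
time_s: 7.1
tcp_pos: [0.5216, 0.2982, 0.0662]
eef_rot: [-179.8, -0.3, -171.0]
contact_force: [-0.6, -0.6, -2.4]
gripper_width: 0.0433
```

Request:
{"op": "carry_out", "data": {"commands": [0,0,-0.1,0,1,0,0,-0.1,0,1,0,0,0,0,1]}}

```text
time_s: 7.4
tcp_pos: [0.5236, 0.3006, 0.0614]
eef_rot: [180.0, 0.1, -171.0]
contact_force: [0.3, 0.1, -4.3]
gripper_width: 0.0438
```

Request:
{"op": "carry_out", "data": {"commands": [0,0,0,0,1,0,0,0,0,1]}}

```text
time_s: 7.6
tcp_pos: [0.5236, 0.3007, 0.0612]
eef_rot: [180.0, 0.0, -171.0]
contact_force: [-0.8, -0.9, -3.1]
gripper_width: 0.0439
```

Request:
{"op": "carry_out", "data": {"commands": [0.01,0.06,-0.1,0,1,0,0,-0.1,0,1,0,0,0,0,1]}}

```text
time_s: 7.9
tcp_pos: [0.5233, 0.3026, 0.0517]
eef_rot: [-180.0, -0.1, -171.0]
contact_force: [0.3, -0.7, -3.0]
gripper_width: 0.0435
```

Request:
{"op": "carry_out", "data": {"commands": [0,0,-0.05,0,1,0,0,0,0,1]}}

```text
time_s: 8.1
tcp_pos: [0.5238, 0.3029, 0.0506]
eef_rot: [-180.0, 0.0, -171.0]
contact_force: [-0.1, 0.5, -1.0]
gripper_width: 0.0439
```

```bash
python3 - <<'E'
from h import *
w=snap('wrist','w4');s=snap('scene','s4');print(telemetry.get_state()['contact_force'])
m=np.hstack([cv2.resize(s[170:270,130:250],None,fx=4,fy=4,interpolation=cv2.INTER_CUBIC),cv2.resize(w[200:300,240:320],None,fx=4,fy=4)])
cv2.imwrite('pics/c6.png',m[:,:,::-1])
E
```

```text
[-0.40984384  0.12809538 -1.85849566]
```

View pics/c6.png

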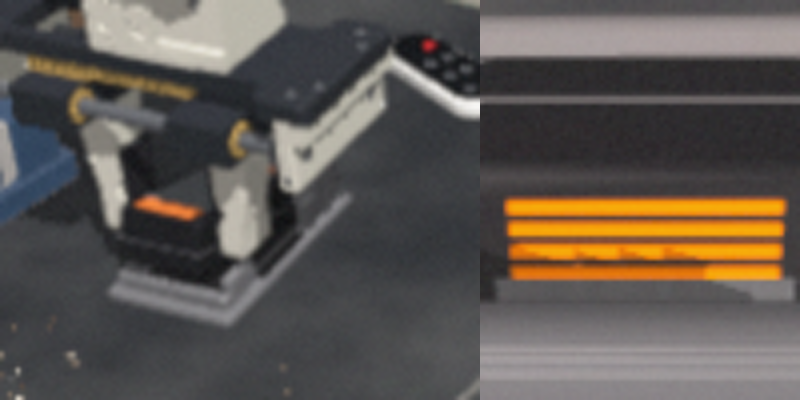

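Request:
{"op": "carry_out", "data": {"commands": [0,0,0.03,0,1,0.1,0.016,0,0,1,0.1,0.016,0,0,1,0.1,0.016,0,0,1,0,0,0,0,1]}}

```text
time_s: 8.7
tcp_pos: [0.5361, 0.3047, 0.0515]
eef_rot: [-180.0, -0.0, -171.0]
contact_force: [1.0, 0.6, -3.1]
gripper_width: 0.0438
```

Request:
{"op": "carry_out", "data": {"commands": [0.04,0.006,0,0,1,0.04,0.006,0,0,1,0,0,0,0,1]}}

```text
time_s: 9.0
tcp_pos: [0.5367, 0.3043, 0.051]
eef_rot: [-179.9, -0.2, -171.0]
contact_force: [-9.3, 0.6, -0.0]
gripper_width: 0.0434
```

```bash
python3 - <<'E'
from h import *
from scipy.optimize import least_squares
w=snap('wrist','w5');s=telemetry.get_state();print(s['tcp_pos'],s['contact_force'])
cv2.imwrite('pics/c7.png',cv2.resize(w[130:280,215:345],None,fx=4,fy=4,interpolation=cv2.INTER_CUBIC)[:,:,::-1])
g=np.array([.6115,.3062,.1972]);Rz=R.from_euler('z',9,degrees=True).as_matrix()
def pred(p,gz=.0118):
    gx,t=p
    L=np.array([[-.042,0,.014],[-.042,0,-.014],[-.0345,0,.014],[-.0246,0,.014]])-[gx,0,gz]
    return w2px('w3',(L@R.from_euler('y',t,degrees=True).as_matrix().T)@Rz.T+g)[:,1]
obs=np.array([70+543/3.5,70+508/3.5,30+409/1.85,30+438/1.85]);print(obs)
for p in ((-.016,12),(-.016,16),(-.016,20),(-.012,16),(-.02,16)):print(p,pred(p))
from scipy.optimize import minimize
print(minimize(lambda p:((pred((p[0]/100,p[1]*10))-obs)**2).sum(),[-1.6,1.6],method='Nelder-Mead'))
E
```

```text
[0.53664458 0.30431827 0.05093876] [-9.22308051  1.13319958 -0.6151586 ]
[225.14285714 215.14285714 251.08108108 266.75675676]
(-0.016, 12) [234.  204.9 248.9 267.6]
(-0.016, 16) [236.7 203.3 251.  268.7]
(-0.016, 20) [239.6 202.1 253.2 269.9]
(-0.012, 16) [228.7 196.1 243.5 261.7]
(-0.02, 16) [244.4 210.4 258.3 275.5]
       message: Optimization terminated successfully.
       success: True
        status: 0
           fun: 46.6301484772139
             x: [-1.736e+00 -2.700e-01]
           nit: 30
          nfev: 74
 final_simplex: (array([[-1.736e+00, -2.700e-01],
                       [-1.736e+00, -2.700e-01],
                       [-1.736e+00, -2.700e-01]]), array([ 4.663e+01,  4.663e+01,  4.663e+01]))
```

View pics/c7.png

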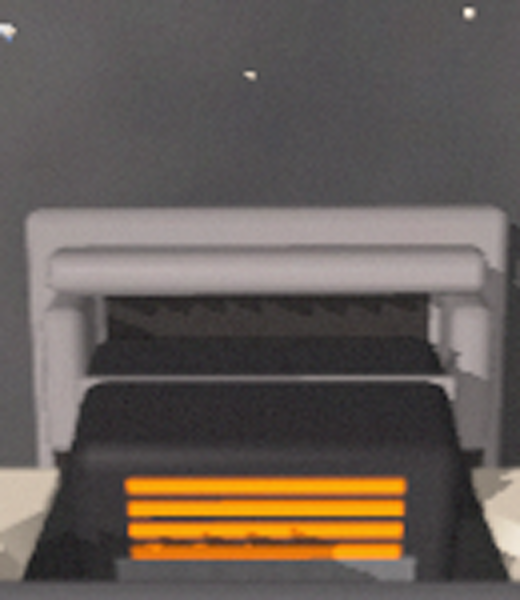

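```bash
python3 - <<'E'
from h import *
u=np.array([np.cos(np.radians(9.1)),np.sin(np.radians(9.1))])
g=lambda n,x,y,z:print(n,z,(px2w('w5',[(215+x/4,130+y/4)],z)[0][:2]-[.5527,.3076])@u)
g('wall top inner',265,292,.014)
for z in (.02,.026,.030,.034):g('tail bottom',265,340,z)
for z in (.05,.055,.06):g('tail top',265,450,z)
a=px2w('w5',[(215+107/4,130+297/4),(215+430/4,130+297/4)],.006);b=px2w('w5',[(215+92/4,130+340/4),(215+437/4,130+340/4)],.03)
n=np.array([-u[1],u[0]])
print('lateral floor',(a[:,:2]-[.5527,.3076])@n,'block',(b[:,:2]-[.5527,.3076])@n)
E
```

```text
wall top inner 0.014 -0.04482602922247642
tail bottom 0.02 -0.03976243373491838
tail bottom 0.026 -0.04137392743917068
tail bottom 0.03 -0.04249171424004757
tail bottom 0.034 -0.04360950104092445
tail top 0.05 -0.03540584371881125
tail top 0.055 -0.037214820184413806
tail top 0.06 -0.0391383538374169
lateral floor [-0.02331618  0.02225618] block [-0.02236425  0.02028135]
```

Request:
{"op": "carry_out", "data": {"commands": [0,0,0,0,1,-0.01,0,-0.05,0,1,-0.005,0,-0.05,0,1,-0.005,0,-0.05,0,1,-0.005,0,-0.05,0,1,0,0,0,0,1], "grip_force": 6}}

```text
time_s: 9.65
tcp_pos: [0.5377, 0.305, 0.0434]
eef_rot: [-180.0, -0.0, -171.0]
contact_force: [-2.7, -0.9, -1.9]
gripper_width: 0.0442
```

Request:
{"op": "carry_out", "data": {"commands": [0,0,0,0,-0.1,0,0,0,0,-0.3,0,0,0,0,-0.3,0,0,0,0,-0.3,0,0,0.5,0,-0.3,0,0,1,0,-0.3,0.2,0,1,0,-0.3,0,0,0,0,-0.3]}}

```text
time_s: 10.45
tcp_pos: [0.5495, 0.3075, 0.1503]
eef_rot: [179.7, 0.5, -170.9]
contact_force: [0.4, 0.0, -0.0]
gripper_width: 0.0568
```

Request:
{"op": "carry_out", "data": {"commands": [0.7,0,0.5,0,-0.3,0.6,0,0.5,0,-0.3,0.4,0,0,0,-0.3,0,0,0,0,-0.3,0,0,0,0,-0.3]}}

```text
time_s: 10.95
tcp_pos: [0.6137, 0.3049, 0.1831]
eef_rot: [-180.0, -0.0, -171.0]
contact_force: [0.0, 0.6, 0.3]
gripper_width: 0.0571
```

```bash
python3 - <<'E'
from h import *
s=telemetry.get_state();print(s['time_s'],s['tcp_pos'],s['gripper_width'])
w=snap('wrist','w6')
p=w2px('w6',[[.5527,.3076,.02]])[0];print(p)
x,y=int(p[0]),int(p[1])
cv2.imwrite('pics/c8.png',cv2.resize(w[max(0,y-80):y+80,x-60:x+60],None,fx=3.7,fy=3.7,interpolation=cv2.INTER_CUBIC)[:,:,::-1])
E
```

```text
10.95 [0.61374939 0.30491827 0.18305683] 0.057066827731259984
[295.4 135. ]
```

View pics/c8.png

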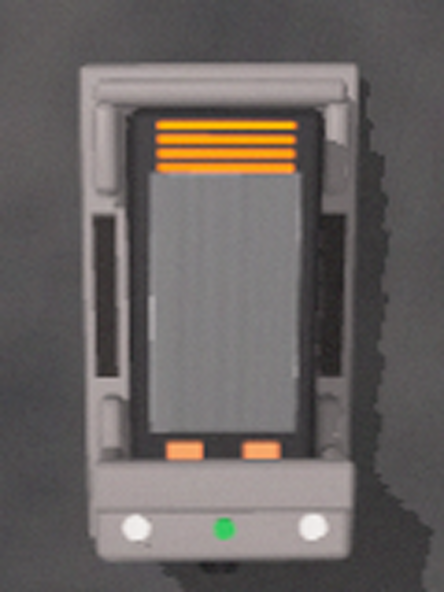

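```bash
python3 - <<'E'
from h import *
yaw=np.radians(9.1);A=np.array([[np.cos(yaw),np.sin(yaw)],[-np.sin(yaw),np.cos(yaw)]])
f=lambda l,z:((px2w('w6',[(235+x/3.7,55+y/3.7) for x,y in l],z)[:,:2]-[.5527,.3076])@A.T*1e3).round(1).tolist()
print('base tail',f([(80,65),(357,65)],.006));print('lip',f([(97,462),(354,462)],.045))
print('block tail edge',f([(130,108),(320,108)],.034)); print('block near lip',f([(135,455),(312,455)],.034))
print('panel tail/nose',f([(150,172),(299,172),(150,432),(300,432)],.034))
print('ribs first/last',f([(157,125),(297,125),(157,168),(296,168)],.034))
E
```

```text
base tail [[-54.1, -34.3], [-54.1, 32.3]]
lip [[35.9, -29.3], [35.9, 28.9]]
block tail edge [[-41.1, -21.5], [-41.2, 20.4]]
block near lip [[36.1, -21.1], [36.1, 20.6]]
panel tail/nose [[-27.6, -17.2], [-27.6, 16.1], [30.6, -17.5], [30.7, 17.7]]
ribs first/last [[-37.5, -15.6], [-37.5, 15.4], [-28.4, -15.6], [-28.4, 15.4]]
```

Request:
{"op": "carry_out", "data": {"commands": [-0.75,0,0,0,1,-0.75,-0.02,0,0,1,-0.72,-0.02,0,0,1,0,0,-0.8,0,1,0,0,-0.8,0,1,0,0,-0.7,0,1,0,0,-0.6,0,1,0,0,0,0,1]}}

```text
time_s: 11.8
tcp_pos: [0.5226, 0.302, 0.0645]
eef_rot: [-179.8, -0.3, -171.0]
contact_force: [-0.6, 0.5, 0.1]
gripper_width: 0.0019
```

Request:
{"op": "carry_out", "data": {"commands": [0,0,0,0,1,0,0,0,0,1]}}

```text
time_s: 12.0
tcp_pos: [0.5257, 0.3044, 0.0693]
eef_rot: [179.9, 0.1, -170.9]
contact_force: [0.2, 0.7, 0.3]
gripper_width: 0.0007
```

Request:
{"op": "carry_out", "data": {"commands": [0,0,-0.1,0,1,0,0,-0.1,0,1,0,0,0,0,1]}}

```text
time_s: 12.3
tcp_pos: [0.5249, 0.3035, 0.0596]
eef_rot: [180.0, -0.0, -171.0]
contact_force: [0.3, 0.1, -0.4]
gripper_width: 0.0006
```

Request:
{"op": "carry_out", "data": {"commands": [0,0,-0.05,0,1,0,0,-0.05,0,1,0,0,0,0,1]}}

```text
time_s: 12.6
tcp_pos: [0.5253, 0.3038, 0.0563]
eef_rot: [180.0, 0.0, -171.0]
contact_force: [-1.6, -0.6, 5.7]
gripper_width: 0.0005
```

Request:
{"op": "carry_out", "data": {"commands": [0,0,-0.05,0,1,0,0,0,0,1]}}

```text
time_s: 12.8
tcp_pos: [0.5253, 0.3037, 0.0562]
eef_rot: [180.0, 0.1, -170.9]
contact_force: [-8.0, -3.4, 20.7]
gripper_width: 0.0002
```

Request:
{"op": "carry_out", "data": {"commands": [0,0,0.3,0,1,0,0,0.8,0,1,0,0,0.9,0,1,0.7,0,0.8,0,1,0.7,0,0,0,1,0.6,0,0,0,1,0,0,0,0,1,0,0,0,0,1]}}

```text
time_s: 13.6
tcp_pos: [0.6051, 0.3032, 0.1651]
eef_rot: [-180.0, -0.1, -171.0]
contact_force: [0.4, 0.5, -0.1]
gripper_width: 0.0005
```

```bash
python3 - <<'E'
from h import *
s=telemetry.get_state();print(s['time_s'],s['tcp_pos'])
w=snap('wrist','w7');p=w2px('w7',[[.5527,.3076,.02]])[0];print(p)
x,y=int(p[0]),int(p[1])
cv2.imwrite('pics/c9.png',cv2.resize(w[max(0,y-80):y+80,x-60:x+60],None,fx=3.7,fy=3.7,interpolation=cv2.INTER_CUBIC)[:,:,::-1])
E
```

```text
13.6 [0.60511175 0.30323462 0.16511883]
[296.5 146.5]
```

View pics/c9.png

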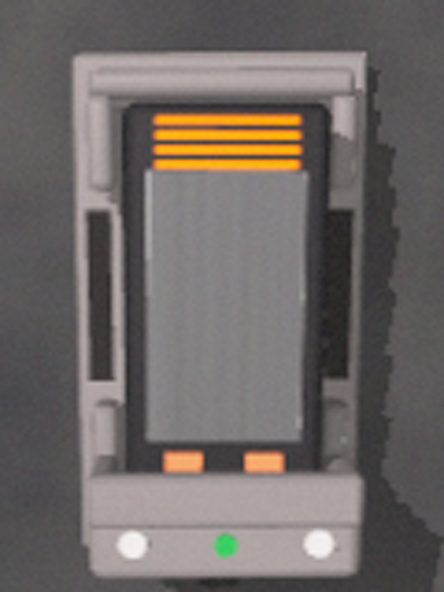

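The picture shows the block seated, with its contacts at the lip (185 and 263, 462) and the ribs at the tail end (227, 140). The arm is clear of it.

```bash
python3 -c "
from plant import r
print(r.close_job())"
```

```text
the job is handed in; nothing more can be done
None
```

The battery block is in the dock, flat with its contact end under the hood, released, and the job is handed in at about 13.6 s; no verdict was reported.

**What I did:** I gripped the block lightly behind its centre and lifted the tail so the nose pivoted down to about 16°, then tightened the grip. I carried it round the gantry post, slid the nose under the lip until it met the end wall, lowered the tail part way and let go.

**Last checks:**
- **Height:** pressing down on the tail end with closed fingertips met the block's top at about z = 34 mm, which is where a fully seated block should be.
- **Position:** the wrist picture after release put the centre about +1 mm along and under 1 mm across from home. That reading is only good to about 2 mm. I did not re-measure after the press, but the last picture looks the same.
- **Bystanders:** I felt no unexpected contact and kept clear of the jar, brush and remote. I did not re-measure where they stand.

**Disagreements:** the nose met the end wall about 4 mm earlier than I had worked out, because the block sat further forward in the grip than estimated. A close picture of the tail showed it was inside the tail wall, so I carried on. Lengths measured in the wrist pictures also came out 2–4% off the stated sizes, and I allowed for that.

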